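Pack the pet's travel tray

ROBOT

A 7-joint arm with a two-finger parallel gripper is mounted at the origin on the work surface. World frame = base frame: x ahead of the robot, y to its left, z up, the work surface at z = 0. Lengths are in mm, angles in rad, forces in N, time in s.
With the tool pointing down it reaches from about 425 to 825 mm from the base axis. Payload 3.6 kg.
Tool frame: the origin (TCP) lies between the finger pads; the fingertips stand 8 mm ahead of it and the grasp point (between the pads) lies 11 mm behind it (r.tip_reach is the z of the fingertips in the tool frame, in mm); z points along the fingers, y is the line along which they close (so a half turn about z gives the same grasp; the last joint's range is limited). The gripper opens to 85 mm and grips with 20 to 120 N. Pads are 22 mm wide; open, the fingers measure 114 mm over their backs; the gripper's body (76 mm by 85 mm) begins 54 mm behind the grasp point. The pads swing forward as they close: fully open they stand 13 mm farther back than shut.
Start: joints at [1.302, 0.615, -0.013, 1.423, 0.008, 1.103, -0.04], TCP at [155.656, -631.058, 239.297] pointing down, gripper open.
Joint ranges: [-3.12, 3.12], [-0.3, 2.06], [-1.34, 1.32], [0.26, 2.42], [-1.36, 4.5], [0.01, 1.98], [-2.84, 2.84]. Speed limits (rad/s): [2.79, 2.79, 3.14, 3.14, 3.14, 3.14, 3.14].

INTERFACE

Orientations are given as a 3x3 rotation matrix whose columns are the frame's x, y, z axes.
In Python, from bench import r, imaging gives the robot as it stands. The module is installed in compiled form; this text tells all that it offers.
- The arm moves only by the tool move_arm, never from a script. Its argument "increments" is a list of rows, each an object with "xyz": the shift along the tool's x, y, z each as a share of 0.2 m, from -1 to 1, a list of three; "dr": the turn, a rotation vector about the tool's x, y, z each as a share of 30 degrees, from -1 to 1, a list of three; "fingers": the closure, from -1 (fully open) to 1 (shut), so that 0 is half open. A call has 1 to 20 rows; each row shifts and turns the commanded pose from where the row before left it, along the tool's axes as they then stand; what a row does not reach is not made up. A row lasts 1/8 s, in which the tool goes at most 62.5 mm and 10.7 degrees, less where a joint would pass 70% of its speed; a pose out of reach is approached as far as the arm can. A call with a number of a shift or a turn outside -1 to 1 is refused whole. A call with a gripper value outside its range is refused whole. The fingers move at their own pace and stop on an object; "grip_force" is the grip in N (left out, the last holds). Time passes only in rows, so rows that do not move let the fingers close. It gives the time, the measured TCP pose, the force, the opening and the grip force at its end, in the units of the state.
- r.get_obs(): the state, without advancing time (a new reading comes with each control period).
- imaging.capture(name): name is "side" or "top" or "wrist"; returns the picture (384x512x3 uint8, red, green, blue); there is no depth.
- imaging.calibration(name): a dict with "fx", "fy", "cx", "cy" (pixels), "position" and "rotation" of the camera in the world; the wrist camera has in their place "hand_eye" (4x4, takes a point from camera to tool coordinates, whose origin is the TCP and whose axes are the flange's). Camera axes: x right, y down, z forward; pixel columns grow to the right and rows downward; lengths in mm; the calibration is good to about 2 mm. The wrist camera is an equidistant fisheye: a pixel r from the principal point sees the ray r / f radians off the axis. A picture is of the moment at which its call begins: read the wrist's pose just before it. calibration takes no time and is no camera call.
- r.finish_job(): hands the job in; it is judged then, once.
The state is a dict: "time_s": time; "joint_positions": joint angles; "joint_velocities": joint speeds; "effort": joint torques, N m; "eef_pos": TCP position; "orientation": TCP orientation; "wrist_force": force on the tool from outside, world axes, zero at the start; "moment": the same for the moment, N m; "width": opening from 0.0 (shut) to 1.0 (fully open); "gripper_force": force on a finger pad.
Only numpy, scipy, OpenCV 4.12 (cv2) and the standard library are available. Lean on these libraries where they do the work, as an engineer would, in place of code of your own. Each camera call takes 0.05 s, during which the arm holds its last target. There are 200 camera calls.

TASK

Pack the pet's travel tray: lay the comb that has a handle flat in the long bay, lay the bigger of the two chew bones in the short rectangular bay, and stand the round glass jar gently, without dropping it, upright inside the round ring. The comb without a handle, the smaller bone and the square jar stay behind: leave them where they are.

Things in the scene. Friction and masses are not known exactly. Their poses are not given: they have to be found in the camera images.
- comb_center (a point): Grooming comb with a handle, blue plastic, lying flat, 130 mm long along its own y. From end -y to 12 mm past the centre it is a plain handle 18 mm wide (own x, -9 to +9 mm) and 12 mm thick; the remaining 53 mm at +y is the toothed part, 30 mm wide (x from -21 to +9 mm, teeth towards -x). Point: the middle of the length, on the handle, half-way up (6 mm above its underside): grasp here across own x. About 35 g.
- flat_comb_center (a point): Look-alike to leave: double-edged blue plastic comb without a handle, lying flat, 90 mm long (own y), 44 mm wide, 10 mm thick. Point: its centre, 5 mm above its underside.
- big_bone_center (a point): The bigger chew bone, hard tan silicone, lying on its four round knobs: 104 mm long (own y), 47 mm wide over the knobs (26 mm balls, also the height), with a straight shaft 20 mm in diameter between them (free for 50 mm along y). Point: its centre, 13 mm above its underside: grasp the shaft here across own x. About 90 g.
- small_bone_center (a point): Look-alike to leave: the smaller chew bone of the same shape and material, 68 mm long (own y), 33 mm wide, 18 mm high. Point: its centre, 9 mm up.
- round_jar_center (a point): Empty round glass jar with a cork lid, standing: 56 mm in diameter, 75 mm high over all (the glass up to 64 mm, the cork lid 52 mm in diameter above it). Point: its centre, 37.5 mm above its underside; z is its upright axis. About 160 g.
- square_jar_center (a point): Look-alike to leave: square glass jar with a square cork lid, 56 x 56 mm, 75 mm high. Point: its centre, 37.5 mm up.
- comb_bay: Long bay, a fixed white open plastic box in the grey tray: inside 150 mm (own y) by 74 mm (own x), walls 3 mm thick. Origin: centre of its underside (4 mm above the bench); inner floor 3 mm above the origin, wall tops 11 mm above it.
- bone_bay: Short rectangular bay, a fixed white open plastic box in the grey tray: inside 120 mm (own y) by 86 mm (own x), walls 3 mm thick. Origin: centre of its underside (4 mm above the bench); inner floor 3 mm above the origin, wall tops 11 mm above it.
- jar_bay: Round ring on a square 92 mm white plate, fixed in the grey tray: ring 76 mm inner, 84 mm outer diameter. Origin: centre of the plate's underside (4 mm above the bench); floor inside the ring 3 mm above the origin, ring top 13 mm above it. The three bays stand in a row along the tray's own x, 98 mm apart, in any order, all with the same yaw; the fixed tray is 304 x 176 mm with a rim 12 mm above the bench.
Not all that is in view belongs to the job. Leave any pink or yellow look-alike of the part that bears round_jar_center alone.

How it is judged:
By the outcome, as a careful person would: the job done as asked, in the order asked, and still so for the second after the job is handed in, with the robot touching nothing.
It also fails if it takes over 83 s, if anything falls off the work surface, if the arm or the gripper's body presses on something with over 40 N, if the wrist force passes 120 N, or if a joint passes its speed limit or range.

## Working session

There is one attempt and no reset: what is moved stays moved. The work goes in short steps, Python scripts to look and compute and a tool call to move; the robot and the scene stay as the last step left them, time stands still between calls to the robot, and variables do not carry over. Pictures are saved under pics/ and viewed, at most 14 in all, crops included, and the job is handed in when it is done.

Besides the shell and the picture viewer there is one more tool, called in YAML: its name, and indented under it one key for each argument. move_arm: Moves the arm, as the interface text tells. Its arguments: {"type":"object","properties":{"increments":{"type":"array","items":{"type":"object","properties":{"xyz":{"type":"array","items":{"type":"number","minimum":-1,"maximum":1}},"dr":{"type":"array","items":{"type":"number","minimum":-1,"maximum":1}},"fingers":{"type":"number"}}}},"grip_force":{"type":"number"}},"required":["increments"]}

```bash
mkdir -p pics; python3 - <<'E'
from bench import r, imaging
import cv2
o=r.get_obs()
print({k:o[k] for k in ("time_s","eef_pos","orientation","width","wrist_force")}, r.tip_reach)
for n in("top","side"):
    im=imaging.capture(n); cv2.imwrite(f"pics/{n}0.png",cv2.resize(im[:,:,::-1],(800,600),interpolation=cv2.INTER_CUBIC)); cv2.imwrite(f"{n}_raw0.png",im[:,:,::-1])
    print(n,imaging.calibration(n))
im=imaging.capture("wrist");cv2.imwrite("wrist_raw0.png",im[:,:,::-1])
print(imaging.calibration("wrist"))
E
```

```text
{'time_s': 0.0, 'eef_pos': array([ 155.49383266, -630.34773817,  238.12170857]), 'orientation': array([[ 9.70890105e-01,  2.39524504e-01, -6.44807350e-04],
       [ 2.39525371e-01, -9.70886812e-01,  2.52874459e-03],
       [-2.03386592e-05, -2.60958082e-03, -9.99996595e-01]]), 'width': 1.0008900660209432, 'wrist_force': array([-0.68892869,  0.32757807,  0.43480445])} 8.0
top {'fx': 354.4627115761411, 'fy': 354.4627115761411, 'cx': 256.1030664173569, 'cy': 184.98779375743015, 'position': array([ 393.23993202,   -5.02549035, 1125.69735908]), 'rotation': array([[-0.027013  , -0.99421796,  0.10392762],
       [-0.99928603,  0.02960445,  0.02347367],
       [-0.02641467, -0.10321932, -0.99430782]])}
side {'fx': 356.1288511422971, 'fy': 356.1288511422971, 'cx': 255.13143264149264, 'cy': 191.97120284743698, 'position': array([345.38284082, 744.79317217, 593.7765163 ]), 'rotation': array([[-0.97176531, -0.12937147,  0.19732005],
       [-0.2358411 ,  0.55792529, -0.79567477],
       [-0.00715223, -0.81974532, -0.57268356]])}
{'fx': 297.3186396354542, 'fy': 297.3186396354542, 'cx': 255.3347863456873, 'cy': 193.63937116606968, 'hand_eye': array([[ 4.51280527e-04, -9.55368838e-01, -2.95415265e-01,
         7.42257412e+01],
       [ 9.99999250e-01,  9.47211452e-05,  1.22128610e-03,
        -1.45563819e+00],
       [-1.13879661e-03, -2.95415595e-01,  9.55368164e-01,
        -1.35114776e+02],
       [ 0.00000000e+00,  0.00000000e+00,  0.00000000e+00,
         1.00000000e+00]])}
```

View pics/top0.png

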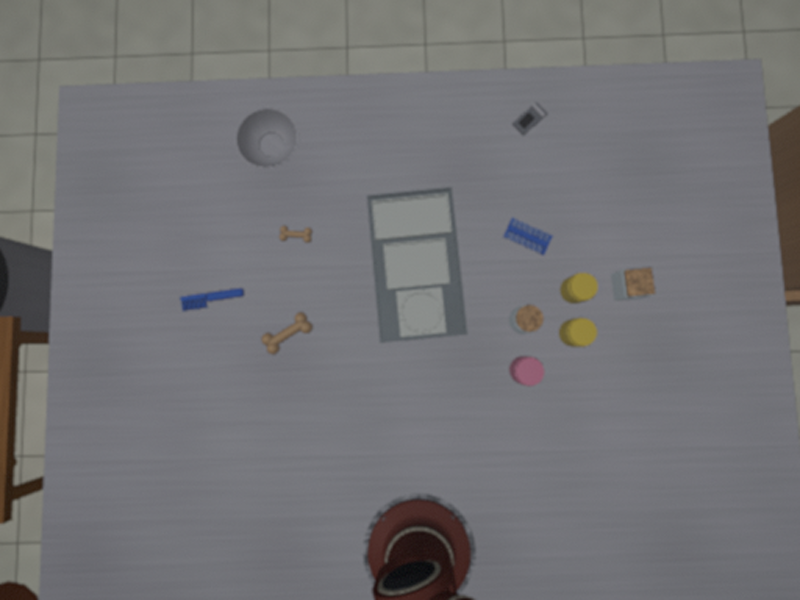

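View pics/side0.png

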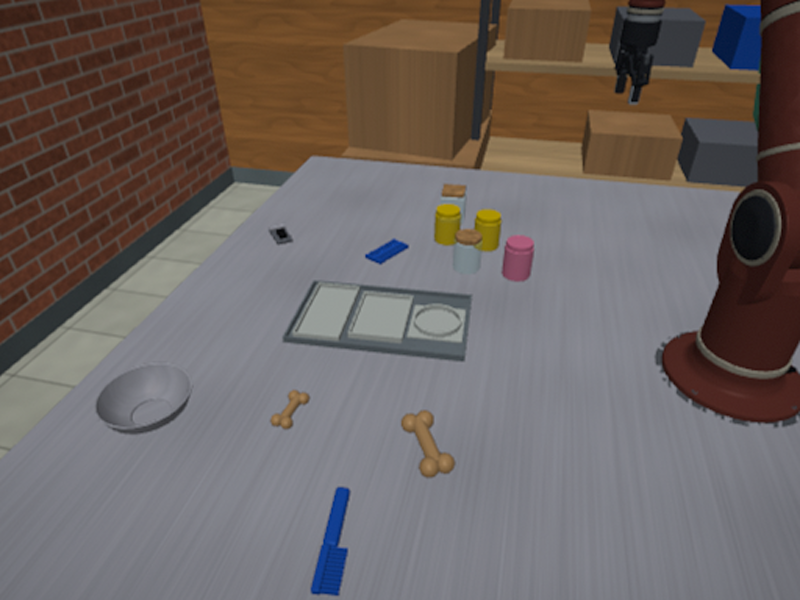

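The top view shows (800x600 px) the handled comb at about (212,299), the big bone at (287,333), the round jar at (528,318) among yellow and pink ones, and the tray at (417,265) with the long bay at the top, the bone bay in the middle and the ring at the bottom. The side view agrees: comb (330,540), bone (427,442), jar (467,250). Next I triangulate these points.

```bash
cat > h.py <<'E'
import numpy as np, cv2
from bench import r, imaging
def ray(n,p,obs=None):
    c=imaging.calibration(n); u,v=(p[0]-c['cx'])/c['fx'],(p[1]-c['cy'])/c['fy']
    if n!='wrist':
        d=c['rotation']@np.array([u,v,1.]); return np.array(c['position']),d/np.linalg.norm(d)
    th=np.hypot(u,v); s=np.sin(th)/max(th,1e-9); d=np.array([u*s,v*s,np.cos(th)])
    H=c['hand_eye']; R=np.array(obs['orientation']); return np.array(obs['eef_pos'])+R@H[:3,3], R@H[:3,:3]@d
def onplane(o,d,z): return (o+d*(z-o[2])/d[2])[:2]
def tri(rays):
    A=sum(np.eye(3)-np.outer(d,d) for o,d in rays); b=sum((np.eye(3)-np.outer(d,d))@o for o,d in rays)
    X=np.linalg.solve(A,b); return X, max(np.linalg.norm(np.cross(X-o,d)) for o,d in rays)
def blobs(im,lo,hi,amin=25):
    m=cv2.inRange(cv2.cvtColor(im,cv2.COLOR_BGR2HSV),np.array(lo),np.array(hi))
    n,l,s,c=cv2.connectedComponentsWithStats(m); return [(c[i],s[i],np.argwhere(l==i)[:,::-1]) for i in range(1,n) if s[i][4]>=amin]
BLUE=((105,120,40),(125,255,255)); TAN=((8,70,70),(20,255,255)); WHITE=((0,0,150),(180,40,255))
E
python3 - <<'E'
from h import *
T=cv2.imread('top_raw0.png');S=cv2.imread('side_raw0.png')
for nm,c in(('blue',BLUE),('tan',TAN)):
  for k,im in(('top',T),('side',S)):
    for b in blobs(im,*c):
        if k=='side' and b[0][1]<90: continue
        (ct,wh,a)=cv2.minAreaRect(b[2].astype(np.float32))
        print(nm,k,b[0].round(1),b[1],'rect',np.round(ct,1),np.round(wh,1),round(a,1), 'z10',onplane(*ray(k,ct),10).round() if 1 else'')
s=1.5625
# hand-picked pairs (800x600 px): tray corners, jar lid, jar base
P={'trayTL':((368,196),(307,283)),'trayTR':((451,188),(472,293)),'trayBL':((381,341),(285,341)),'trayBR':((466,333),(464,357))}
for k,(a,b) in P.items(): print(k,onplane(*ray('top',(a[0]/s,a[1]/s)),12).round())
print('jar lid',[x.round(1) for x in tri([ray('top',(529/s,318/s)),ray('side',(468/s,236/s))])[:1]])
o=[onplane(*ray('top',(p[0]/s,p[1]/s)),75).round() for p in((582,287),(580,332),(528,370),(529,318))];print(o)
E
```

```text
blue top [338.1 151.2] [324 142  28  20 132] rect [337.7 150.6] [26.9 10.7] 25.6 z10 [ 612. -241.]
blue top [132.4 190.6] [116 185  39  13 220] rect [135.4 191. ] [ 7.8 38.6] 81.9 z10 [502. 407.]
blue side [247.1 160.5] [234 153  27  16 207] rect [247.  160.6] [ 9.2 26. ] 60.3 z10 [ 615. -235.]
blue side [212.1 351.4] [199 312  25  69 886] rect [214.4 346.4] [17.7 70. ] 12.5 z10 [504. 413.]
tan top [504.2 124.9] [ 493   69   19  124 1672] rect [502.  130.5] [123.  18.] 90.0 z10 [ 660. -760.]
tan top [188.5 149.3] [179 145  20  10  84] rect [188.6 149. ] [18.5  8.1] 7.1 z10 [633. 235.]
tan top [408.8 180.1] [400 172  19  17 263] rect [408.8 180. ] [15.9 16.7] 82.9 z10 [ 511. -458.]
tan top [338.5 203.4] [331 196  16  16 205] rect [338.5 203.5] [15. 15.] 90.0 z10 [ 444. -235.]
tan top [182.8 213. ] [168 201  31  25 232] rect [182.9 212.8] [12.5 30.9] 58.2 z10 [429. 255.]
tan top [  2.6 255.5] [  0 202   9 133 730] rect [  4. 268.] [132.   8.] 90.0 z10 [271. 822.]
tan side [ 30.2 113.6] [ 25 109  10  12  39] rect [ 30.4 114.8] [9.8 7.2] 63.4 z10 [1599. -403.]
tan side [289.7 121.6] [283
[... 362 characters left out ...]
.]
tan side [  3.4 170.8] [  0 165   9  14  75] rect [  4.  171.5] [13.  8.] 90.0 z10 [1344.    3.]
tan side [  6.5 197.8] [  0 194  14  12  44] rect [  4.9 197.9] [ 5.8 16.4] 53.1 z10 [1227.  122.]
tan side [  3.4 211.3] [  0 205   9  15  87] rect [  4. 212.] [14.  8.] 90.0 z10 [1178.  176.]
tan side [185.  261.8] [173 250  25  24 231] rect [185.  261.5] [13.3 28. ] 33.7 z10 [635. 234.]
tan side [273.3 284.1] [257 263  34  42 611] rect [272.6 283.7] [44.6 21.6] 64.2 z10 [432. 251.]
trayTL [704.  82.]
trayTR [715. -89.]
trayBL [406.  63.]
trayBR [ 417. -108.]
jar lid [array([ 442.7, -222.1,   72.6])]
[array([ 497., -324.]), array([ 412., -315.]), array([ 344., -215.]), array([ 441., -222.])]
```

move_arm:
  increments:
    - {"xyz":[0.25,-0.15,0],"dr":[0,0,0],"fingers":-1}
    - {"xyz":[0.25,-0.15,0],"dr":[0,0,0],"fingers":-1}
    - {"xyz":[0.25,-0.15,0],"dr":[0,0,0],"fingers":-1}
    - {"xyz":[0.25,-0.15,0],"dr":[0,0,0],"fingers":-1}
    - {"xyz":[0.25,-0.15,0],"dr":[0,0,0],"fingers":-1}
    - {"xyz":[0.25,-0.15,0],"dr":[0,0,0],"fingers":-1}
    - {"xyz":[0.25,-0.15,0],"dr":[0,0,0],"fingers":-1}
    - {"xyz":[0.25,-0.15,0],"dr":[0,0,0],"fingers":-1}
    - {"xyz":[0,0,0],"dr":[0,0,-0.317],"fingers":-1}
    - {"xyz":[0,0,0],"dr":[0,0,-0.317],"fingers":-1}
    - {"xyz":[0,0,0],"dr":[0,0,-0.317],"fingers":-1}
    - {"xyz":[0,0,0],"dr":[0,0,-0.317],"fingers":-1}
    - {"xyz":[0,0,0],"dr":[0,0,-0.317],"fingers":-1}
    - {"xyz":[0,0,0],"dr":[0,0,-0.317],"fingers":-1}
    - {"xyz":[0,0,0],"dr":[0,0,-0.317],"fingers":-1}
    - {"xyz":[0,0,0],"dr":[0,0,-0.317],"fingers":-1}
  grip_force: 40

```text
time_s: 2.15
eef_pos: [486.2, -302.2, 239.0]
orientation: [[-0.004, 1.0, -0.001], [1.0, 0.004, 0.0], [0.0, -0.001, -1.0]]
wrist_force: [1.5, -0.4, 0.3]
width: 1.0
gripper_force: 0.0
```

move_arm:
  increments:
    - {"xyz":[0.24,0.06,0],"dr":[0,0,0],"fingers":-1}
    - {"xyz":[0.24,0.06,0],"dr":[0,0,0],"fingers":-1}
    - {"xyz":[0.24,0.06,0],"dr":[0,0,0],"fingers":-1}
    - {"xyz":[0.24,0.06,0],"dr":[0,0,0],"fingers":-1}
    - {"xyz":[0.24,0.06,0],"dr":[0,0,0],"fingers":-1}
    - {"xyz":[0.24,0.06,0],"dr":[0,0,0],"fingers":-1}
    - {"xyz":[0,0,0],"dr":[0,0,0],"fingers":-1}

```text
time_s: 3.02
eef_pos: [559.1, -8.0, 239.5]
orientation: [[-0.009, 1.0, 0.001], [1.0, 0.009, 0.004], [0.004, 0.001, -1.0]]
wrist_force: [-0.2, -1.2, -0.4]
width: 1.001
gripper_force: 0.0
```

```bash
cat > snap.py <<'E'
import sys
from h import *
import pickle
o=r.get_obs(); im=imaging.capture("wrist")[:,:,::-1]
n=sys.argv[1]; cv2.imwrite(n+'_raw.png',im); pickle.dump({k:np.array(o[k]) for k in('eef_pos','orientation')},open(n+'.pkl','wb'))
cv2.imwrite(f'pics/{n}.png',cv2.resize(im,(800,600),interpolation=cv2.INTER_CUBIC))
R=o['orientation'];print(o['time_s'],o['eef_pos'].round(1),'xyaw',np.degrees(np.arctan2(R[1,0],R[0,0])).round(2),'zax',R[:,2].round(3),'F',o['wrist_force'].round(1),'w',round(float(o['width']),3),np.round(o['joint_positions'],2))
E
python3 snap.py tray1
```

```text
3.025 [559.1  -8.  239.5] xyaw 90.49 zax [ 0.001  0.004 -1.   ] F [-0.2 -1.2 -0.4] w 1.001 [ 0.26  0.5  -0.44  1.68  0.24  1.01 -0.25]
```

View pics/tray1.png

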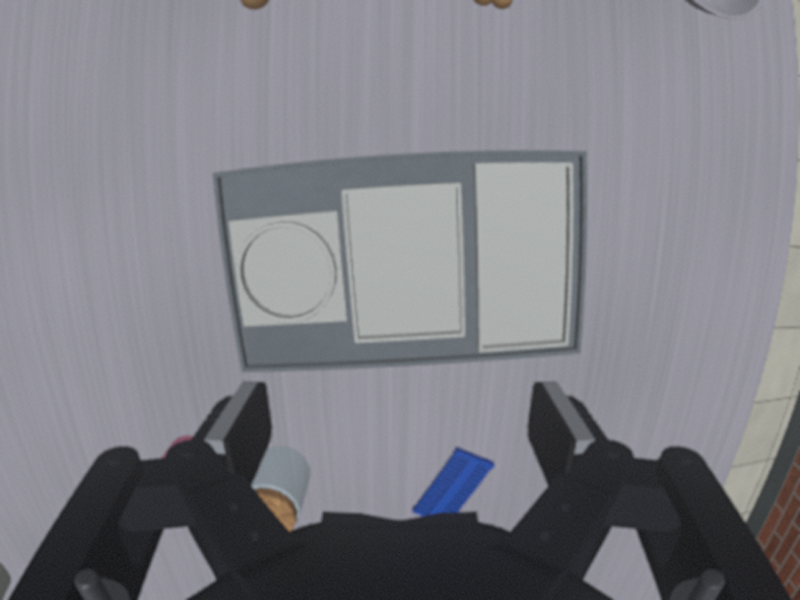

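The wrist picture shows the tray rim corners at (216,174), (585,153), (580,351), (243,370). The ring is at (289,270), the bone bay in the middle and the long bay on the right.

```bash
python3 - <<'E'
from h import *
import pickle
o=pickle.load(open('tray1.pkl','rb')); s=1.5625
W=lambda p:ray('wrist',(p[0]/s,p[1]/s),o); T=lambda p:ray('top',(p[0]/s,p[1]/s))
for n,a,b in(('TL',(216,174),(381,341)),('TR',(585,153),(368,196)),('BR',(580,351),(451,188)),('BL',(243,370),(466,333)),('ring',(289,270),(421,312))):
    X,e=tri([W(a),T(b)]); print(n,'tri',X.round(1),'res',e.round(1),'wrist z12',onplane(*W(a),12).round(1),'top z12',onplane(*T(b),12).round(1))
q={'bone':[(341,189),(461,183),(466,337),(354,343)],'comb':[(474,162),(574,162),(573,348),(479,353)],'plate':[(229,220),(337,211),(347,321),(244,327)]}
for n,ps in q.items():
    Q=np.array([onplane(*W(p),7 if n=='plate' else 15) for p in ps]); d=(Q[0]+Q[1]-Q[2]-Q[3]); e=(Q[1]+Q[2]-Q[0]-Q[3])
    print(n,Q.round(1).tolist(),Q.mean(0).round(1),'ylen',np.linalg.norm(d)/2,'xlen',np.linalg.norm(e)/2,'yaw y',np.degrees(np.arctan2(d[1],d[0])).round(2),'yaw x',np.degrees(np.arctan2(e[1],e[0])).round(2))
print('ring',onplane(*W((289,270)),15))
E
```

```text
TL tri [406.1  63.8   4.9] res 0.9 wrist z12 [408.8  64.7] top z12 [406.1  62.5]
TR tri [699.7  82.5  30.3] res 1.6 wrist z12 [707.8  84.9] top z12 [704.4  82.3]
BR tri [718.  -87.8  12. ] res 2.7 wrist z12 [720.6 -87. ] top z12 [715.3 -88.9]
BL tri [ 417.7 -108.5    9.4] res 0.4 wrist z12 [ 418.9 -107.5] top z12 [ 417.4 -108. ]
ring tri [463.4 -20.   -6.8] res 0.5 wrist z12 [468.3 -16.1] top z12 [462.  -19.4]
bone [[512.7, 49.1], [605.2, 54.7], [614.6, -71.8], [520.9, -77.9]] [563.3 -11.5] ylen 127.04757205899926 xlen 93.28648217738107 yaw y 93.98 yaw x 3.59
comb [[614.9, 71.5], [697.1, 76.6], [712.0, -82.7], [626.7, -86.4]] [662.7  -5.3] ylen 159.1387041431444 xlen 83.85841303102045 yaw y 94.8 yaw x 3.03
plate [[416.7, 25.7], [508.3, 31.1], [514.6, -61.2], [422.8, -68.2]] [465.6 -18.1] ylen 93.32565238228959 xlen 91.92450950864252 yaw y 93.81 yaw x 3.84
ring [469.00654271 -15.37784548]
```

move_arm:
  increments:
    - {"xyz":[0.26,-0.034,0.03],"dr":[0,0,0],"fingers":-1}
    - {"xyz":[0.26,-0.034,0.03],"dr":[0,0,0],"fingers":-1}
    - {"xyz":[0.26,-0.034,0.03],"dr":[0,0,0],"fingers":-1}
    - {"xyz":[0.26,-0.034,0.03],"dr":[0,0,0],"fingers":-1}
    - {"xyz":[0.26,-0.034,0.03],"dr":[0,0,0],"fingers":-1}
    - {"xyz":[0.26,-0.034,0.03],"dr":[0,0,0],"fingers":-1}
    - {"xyz":[0.26,-0.034,0.03],"dr":[0,0,0],"fingers":-1}
    - {"xyz":[0.26,-0.034,0.03],"dr":[0,0,0],"fingers":-1}
    - {"xyz":[0,0,0],"dr":[0,0,0],"fingers":-1}

```text
time_s: 4.2
eef_pos: [502.3, 405.8, 190.3]
orientation: [[-0.005, 1.0, -0.003], [1.0, 0.005, 0.002], [0.002, -0.003, -1.0]]
wrist_force: [-0.1, 0.3, -0.1]
width: 0.998
gripper_force: 0.0
```

```bash
python3 snap.py comb1
```

```text
4.2 [502.3 405.8 190.3] xyaw 90.29 zax [-0.003  0.002 -1.   ] F [-0.1  0.3 -0.1] w 0.998 [-0.48  0.68 -0.41  1.49  0.29  1.03 -0.95]
```

move_arm:
  increments:
    - {"xyz":[0,0,0.2],"dr":[0,0,0],"fingers":-1}
    - {"xyz":[0,0,0.2],"dr":[0,0,0],"fingers":-1}
    - {"xyz":[0,0,0],"dr":[0,0,0],"fingers":-1}

```text
time_s: 4.62
eef_pos: [505.0, 396.6, 108.1]
orientation: [[0.005, 1.0, -0.005], [1.0, -0.005, -0.008], [-0.008, -0.005, -1.0]]
wrist_force: [0.3, 0.5, 0.4]
width: 0.999
gripper_force: 0.0
```

```bash
python3 snap.py comb2
```

```text
4.625 [505.  396.6 108.1] xyaw 89.72 zax [-0.005 -0.008 -1.   ] F [0.3 0.5 0.4] w 0.999 [-0.49  0.77 -0.37  1.57  0.34  0.87 -0.99]
```

View pics/comb2.png

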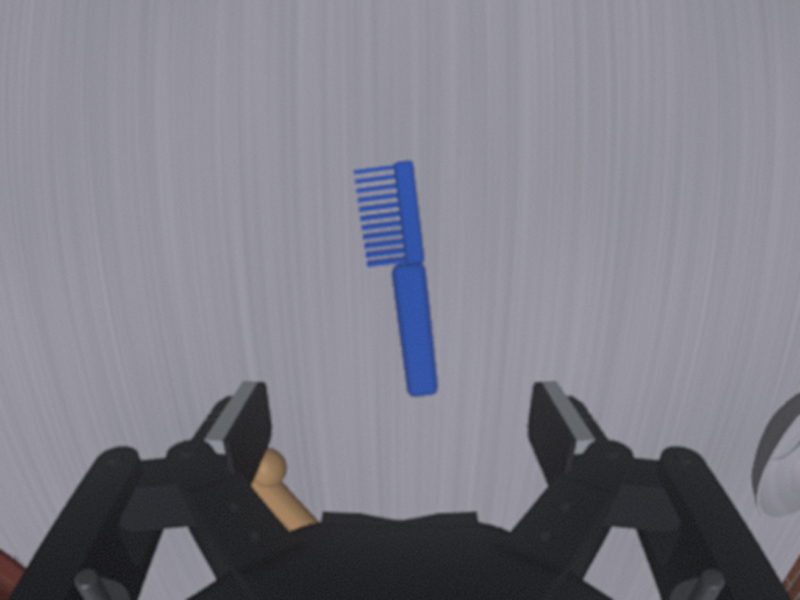

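The comb lies with its toothed end at (384,165) and its handle end at (422,393), teeth towards image left, which is world -x. I now fit its pose from the two wrist views.

```bash
cat > combfit.py <<'E'
from h import *
import pickle,sys
def fit(n,z):
    o=pickle.load(open(n+'.pkl','rb')); im=cv2.imread(n+'_raw.png')
    b=min((b for b in blobs(im,*BLUE,100)),key=lambda b:abs(b[0][0]-256)+abs(b[0][1]-190))
    P=np.array([onplane(*ray('wrist',p,o),z) for p in b[2]]); yaw=np.radians(97)
    for _ in range(4):
        u=np.array([np.cos(yaw),np.sin(yaw)]); v=np.array([u[1],-u[0]])
        t=P@u; lo,hi=np.percentile(t,[.3,99.7]); m=(lo+hi)/2; H=P[(t>lo+4)&(t<m+6)]
        c=H.mean(0); w=np.linalg.eigh(np.cov((H-c).T))[1][:,1]; w*=np.sign(w@u); yaw=np.arctan2(w[1],w[0])
    ce=c+u*(m-c@u); s=H@v
    return b[0],o,ce.round(1),np.degrees(yaw).round(2),'len',(hi-lo).round(1),'w',np.ptp(s).round(1)
if __name__=='__main__':
    L=[fit(n,12) for n in sys.argv[1:]]
    for l in L: print(l[2:])
    print('tri of centroids',tri([ray('wrist',l[0],l[1]) for l in L]), 'top z',tri([ray('wrist',l[0],l[1]) for l in L]+[ray('side',(212.1,351.4))]))
    o=r.get_obs(); print(o['time_s'],o['eef_pos'])
E
python3 combfit.py comb1 comb2
```

```text
Traceback (most recent call last):
  File "combfit.py", line 14, in <module>
    L=[fit(n,12) for n in sys.argv[1:]]
       ~~~^^^^^^
  File "combfit.py", line 6, in fit
    P=np.array([onplane(*ray('wrist',p,o),z) for p in b[2]]); yaw=np.radians(97)
                         ~~~^^^^^^^^^^^^^
  File "h.py", line 4, in ray
    c=imaging.calibration(n); u,v=(p[0]-c['cx'])/c['fx'],(p[1]-c['cy'])/c['fy']
ValueError: time passes only in moves, steps and waits
```

```bash
sed -i "s/^def ray/C={n:imaging.calibration(n) for n in('top','side','wrist')}\ndef ray/; s/c=imaging.calibration(n); u/c=C[n]; u/" h.py; python3 combfit.py comb1 comb2
```

```text
(array([508.8, 409.3]), np.float64(96.81), 'len', np.float64(125.6), 'w', np.float64(15.9))
(array([508.8, 409.5]), np.float64(96.71), 'len', np.float64(125.5), 'w', np.float64(16.2))
tri of centroids (array([507.97054848, 396.28837952, -63.49116524]), np.float64(0.8630753646682561)) top z (array([508.36068252, 409.90178628, -10.15736758]), np.float64(2.9956547461855334))
4.675 [506.02610951 398.71593089 110.59075243]
```

move_arm:
  increments:
    - {"xyz":[0.053,0.014,0.1],"dr":[0,0,-0.235],"fingers":0}
    - {"xyz":[0,0,0.15],"dr":[0,0,0],"fingers":0}
    - {"xyz":[0,0,0],"dr":[0,0,0],"fingers":0}
    - {"xyz":[0,0,0],"dr":[0,0,0],"fingers":0}

```text
time_s: 5.18
eef_pos: [509.3, 412.8, 63.7]
orientation: [[-0.12, 0.993, 0.003], [0.993, 0.12, 0.002], [0.002, 0.003, -1.0]]
wrist_force: [-0.4, 0.6, 0.8]
width: 0.502
gripper_force: 0.0
```

```bash
python3 snap.py comb3; python3 combfit.py comb3 comb3 |head -1
```

```text
5.175 [509.3 412.8  63.7] xyaw 96.92 zax [ 0.003  0.002 -1.   ] F [-0.4  0.6  0.8] w 0.502 [-0.5   0.84 -0.38  1.57  0.4   0.8  -0.92]
(array([508.6, 409.8]), np.float64(96.67), 'len', np.float64(125.7), 'w', np.float64(16.5))
```

move_arm:
  increments:
    - {"xyz":[-0.015,0,0.13],"dr":[0,0,0],"fingers":0}
    - {"xyz":[0,0,0.1],"dr":[0,0,0],"fingers":0}
    - {"xyz":[0,0,0.03],"dr":[0,0,0],"fingers":0}
    - {"xyz":[0,0,0],"dr":[0,0,0],"fingers":0}

```text
time_s: 5.72
eef_pos: [508.0, 409.6, 9.3]
orientation: [[-0.122, 0.993, -0.0], [0.993, 0.122, 0.0], [0.0, -0.0, -1.0]]
wrist_force: [-0.2, -0.2, -0.2]
width: 0.501
gripper_force: 0.0
```

move_arm:
  increments:
    - {"xyz":[0,0,0],"dr":[0,0,0],"fingers":0.4}
    - {"xyz":[0,0,0],"dr":[0,0,0],"fingers":0.7}
    - {"xyz":[0,0,0],"dr":[0,0,0],"fingers":1}
    - {"xyz":[0,0,0],"dr":[0,0,0],"fingers":1}
    - {"xyz":[0,0,0],"dr":[0,0,0],"fingers":1}
  grip_force: 40

```text
time_s: 6.35
eef_pos: [508.9, 410.2, 10.6]
orientation: [[-0.122, 0.993, 0.002], [0.993, 0.122, 0.002], [0.002, 0.002, -1.0]]
wrist_force: [-0.1, -0.6, 5.2]
width: 0.197
gripper_force: 41.1
```

move_arm:
  increments:
    - {"xyz":[0,0,-0.1],"dr":[0,0,0],"fingers":1}
    - {"xyz":[0,0,-0.2],"dr":[0,0,0],"fingers":1}
    - {"xyz":[0,0,-0.2],"dr":[0,0,0.104],"fingers":1}
    - {"xyz":[-0.236,0.071,0],"dr":[0,0,0],"fingers":1}
    - {"xyz":[-0.236,0.071,0],"dr":[0,0,0],"fingers":1}
    - {"xyz":[-0.236,0.071,0],"dr":[0,0,0],"fingers":1}
    - {"xyz":[-0.236,0.071,0],"dr":[0,0,0],"fingers":1}
    - {"xyz":[-0.236,0.071,0],"dr":[0,0,0],"fingers":1}
    - {"xyz":[-0.236,0.071,0],"dr":[0,0,0],"fingers":1}
    - {"xyz":[-0.236,0.071,0],"dr":[0,0,0],"fingers":1}
    - {"xyz":[-0.236,0.071,0],"dr":[0,0,0],"fingers":1}
    - {"xyz":[-0.236,0.071,0],"dr":[0,0,0],"fingers":1}
    - {"xyz":[0,0,0],"dr":[0,0,0],"fingers":1}
    - {"xyz":[0,0,0],"dr":[0,0,0],"fingers":1}

```text
time_s: 8.1
eef_pos: [663.8, -5.1, 109.8]
orientation: [[-0.068, 0.998, -0.0], [0.998, 0.068, 0.001], [0.002, -0.0, -1.0]]
wrist_force: [-0.2, 0.7, -0.1]
width: 0.194
gripper_force: 40.4
```

```bash
python3 snap.py bay1
```

```text
8.1 [663.8  -5.1 109.8] xyaw 93.87 zax [-0.     0.001 -1.   ] F [-0.2  0.7 -0.1] w 0.194 [ 0.22  0.81 -0.44  1.51  0.4   0.92 -0.28]
```

View pics/bay1.png

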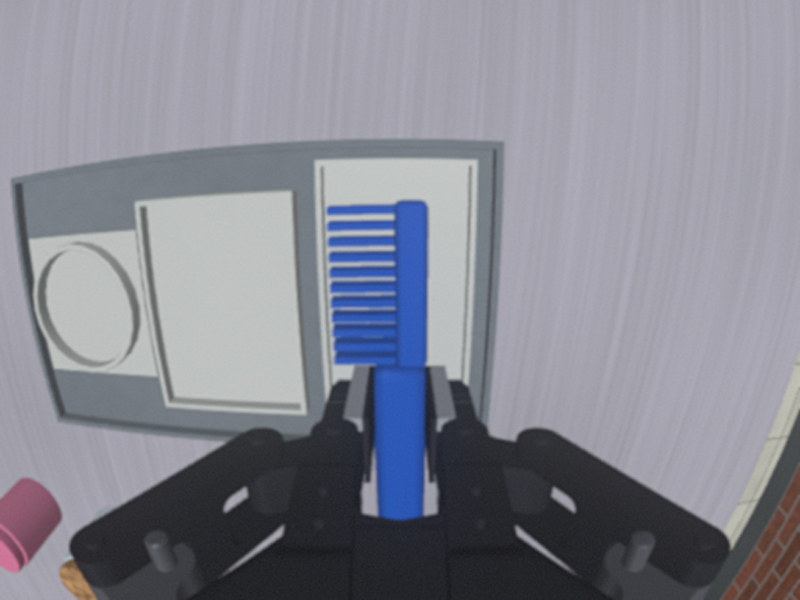

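The comb is held straight above the long bay, whose far wall corners are at (316,160) and (479,160). The bone bay corners are at (135,202), (293,191), (307,413) and (166,408).

```bash
python3 - <<'E'
from h import *
import pickle
o=pickle.load(open('bay1.pkl','rb')); s=1.5625
W=lambda p:ray('wrist',(p[0]/s,p[1]/s),o)
a,b=[onplane(*W(p),15) for p in((316,160),(479,160))]; u=(b-a)/np.linalg.norm(b-a); t=np.radians(3.87); ux=np.array([np.cos(t),np.sin(t)]); uy=np.array([-ux[1],ux[0]])
print('combbay',np.linalg.norm(b-a),np.degrees(np.arctan2(u[1],u[0])),(a+b)/2-78*uy)
Q=np.array([onplane(*W(p),15) for p in((135,202),(293,191),(307,413),(166,408))]);print('bonebay',Q.mean(0),Q.round(1).tolist())
print('ring',onplane(*W((87,304)),17))
P=[onplane(*W(p),12) for p in((12,180),(503,142),(58,420))];print('tray',P, 'ctr',(P[1]+P[2])/2)
# height of the wall top: same corners seen from the other wrist pose
o2=pickle.load(open('tray1.pkl','rb'))
for p,q in(((316,160),(474,162)),((479,160),(574,162)),((135,202),(341,189)),((307,413),(466,337)),((87,304),(289,270))): print(tri([W(p),ray('wrist',(q[0]/s,q[1]/s),o2)]))
E
```

```text
combbay 80.22402127379168 3.8615034009166327 [661.54786293  -4.35821056]
bonebay [563.16506136 -11.45340924] [[513.0, 48.2], [605.2, 54.8], [613.4, -70.2], [521.0, -78.7]]
ring [472.59402372 -12.96933752]
tray [array([407.1424698 ,  64.95956488]), array([708.26651117,  86.7097464 ]), array([ 417.58569403, -108.12334538])] ctr [562.9261026  -10.70679949]
(array([615.59393052,  71.17017328,  11.32394465]), np.float64(0.41329334390902633))
(array([695.63270738,  76.34494495,  18.94454044]), np.float64(0.2663982427587989))
(array([512.71831102,  48.68327663,  14.66836792]), np.float64(0.507389109421562))
(array([613.9771956 , -70.50198833,  15.94072881]), np.float64(0.8953739228482396))
(array([468.05673376, -15.60455361,  11.33218596]), np.float64(0.5347084967046903))
```

move_arm:
  increments:
    - {"xyz":[0,0,0.2],"dr":[0,0,0],"fingers":1}
    - {"xyz":[0,0,0.15],"dr":[0,0,0],"fingers":1}
    - {"xyz":[0,0,0.07],"dr":[0,0,0],"fingers":1}
    - {"xyz":[0,0,0.03],"dr":[0,0,0],"fingers":1}
    - {"xyz":[0,0,0],"dr":[0,0,0],"fingers":1}
    - {"xyz":[0,0,0],"dr":[0,0,0],"fingers":1}

```text
time_s: 8.9
eef_pos: [665.2, -5.6, 20.7]
orientation: [[-0.068, 0.998, 0.002], [0.998, 0.068, 0.0], [0.0, 0.002, -1.0]]
wrist_force: [0.1, 0.1, -1.1]
width: 0.201
gripper_force: 40.4
```

move_arm:
  increments:
    - {"xyz":[0,0,0],"dr":[0,0,0],"fingers":0.5}
    - {"xyz":[0,0,0],"dr":[0,0,0],"fingers":0.25}
    - {"xyz":[0,0,0],"dr":[0,0,0],"fingers":0.25}
    - {"xyz":[0,0,0],"dr":[0,0,0],"fingers":0.25}

```text
time_s: 9.4
eef_pos: [664.3, -5.9, 19.4]
orientation: [[-0.067, 0.998, 0.0], [0.998, 0.067, 0.0], [0.0, 0.0, -1.0]]
wrist_force: [-0.4, -0.7, 0.2]
width: 0.375
gripper_force: 0.0
```

move_arm:
  increments:
    - {"xyz":[0,0,-0.1],"dr":[0,0,0],"fingers":0.25}
    - {"xyz":[0,0,-0.25],"dr":[0,0,0],"fingers":0.25}
    - {"xyz":[0,0,-0.25],"dr":[0,0,0],"fingers":-0.5}
    - {"xyz":[0,0,-0.25],"dr":[0,0,0],"fingers":-0.5}
    - {"xyz":[0,0,0],"dr":[0,0,0],"fingers":-0.5}

```text
time_s: 10.02
eef_pos: [667.5, -4.8, 196.6]
orientation: [[-0.067, 0.998, 0.013], [0.998, 0.067, 0.001], [0.001, 0.013, -1.0]]
wrist_force: [-0.2, 1.2, -0.3]
width: 0.752
gripper_force: 0.0
```

```bash
python3 snap.py bay2; python3 combfit.py bay2 bay2 | head -1
```

```text
10.025 [667.5  -4.8 196.6] xyaw 93.87 zax [ 0.013  0.001 -1.   ] F [-0.2  1.2 -0.3] w 0.752 [ 0.23  0.72 -0.48  1.42  0.35  1.07 -0.24]
(array([663.9,  -6.6]), np.float64(94.4), 'len', np.float64(128.8), 'w', np.float64(15.9))
```

move_arm:
  increments:
    - {"xyz":[0.196,-0.154,0],"dr":[0,0,0],"fingers":-0.5}
    - {"xyz":[0.196,-0.154,0],"dr":[0,0,0],"fingers":-0.5}
    - {"xyz":[0.196,-0.154,0],"dr":[0,0,0],"fingers":-0.5}
    - {"xyz":[0.196,-0.154,0],"dr":[0,0,0],"fingers":-0.5}
    - {"xyz":[0.196,-0.154,0],"dr":[0,0,0],"fingers":-0.5}
    - {"xyz":[0.196,-0.154,0],"dr":[0,0,0],"fingers":-0.5}
    - {"xyz":[0.196,-0.154,0],"dr":[0,0,0],"fingers":-0.5}
    - {"xyz":[0,0,0.1],"dr":[0,0,-0.346],"fingers":-0.5}
    - {"xyz":[0,0,0.1],"dr":[0,0,-0.346],"fingers":-0.5}
    - {"xyz":[0,0,0],"dr":[0,0,-0.346],"fingers":-0.5}
    - {"xyz":[0,0,0],"dr":[0,0,0],"fingers":-0.5}
    - {"xyz":[0,0,0],"dr":[0,0,0],"fingers":-0.5}

```text
time_s: 11.58
eef_pos: [430.5, 253.2, 149.2]
orientation: [[-0.571, 0.821, -0.0], [0.821, 0.571, -0.0], [0.0, -0.0, -1.0]]
wrist_force: [-0.4, 0.2, -0.3]
width: 0.749
gripper_force: 0.0
```

```bash
python3 snap.py bone1; python3 - <<'E'
import cv2,numpy as np
a=cv2.imread('bay2_raw.png');b=cv2.imread('bone1_raw.png')
cv2.imwrite('pics/two.png',cv2.resize(np.vstack([a[:, :],b[:,:]]),(400,600),interpolation=cv2.INTER_AREA))
E
```

```text
11.575 [430.5 253.2 149.2] xyaw 124.85 zax [-0. -0. -1.] F [-0.4  0.2 -0.3] w 0.749 [-0.16  0.57 -0.62  1.95  0.47  0.77 -0.44]
```

View pics/two.png

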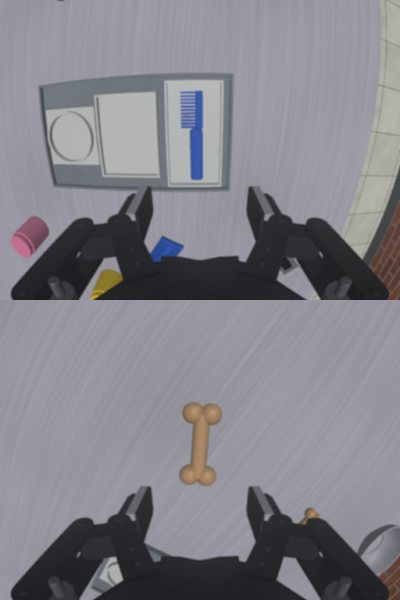

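The comb lies flat inside the long bay (upper half). The lower half shows the big bone at about (201,445) under the gripper. Next I fit its pose.

```bash
cat > bonefit.py <<'E'
from h import *
import pickle,sys
def fit(n,z=13):
    o=pickle.load(open(n+'.pkl','rb')); im=cv2.imread(n+'_raw.png')
    b=min((b for b in blobs(im,*TAN,200)),key=lambda b:abs(b[0][0]-256)+abs(b[0][1]-190))
    P=np.array([onplane(*ray('wrist',p,o),z) for p in b[2]],np.float32)
    (c,wh,a)=cv2.minAreaRect(P); w=np.linalg.eigh(np.cov((P-P.mean(0)).T))[1][:,1]
    return b[0],o,P.mean(0).round(1),np.round(c,1),np.round(wh,1),'yaw',round(np.degrees(np.arctan2(w[1],w[0]))%180,2)
L=[fit(n) for n in sys.argv[1:]]
for l in L: print(*l[2:])
print('tri w/ side',tri([ray('wrist',l[0],l[1]) for l in L]+[ray('side',(273.3,284.1))]))
E
python3 bonefit.py bone1
```

```text
[428.4 255.4] [430. 253.] [ 45.2 103.5] yaw 120.77
tri w/ side (array([428.41932463, 256.96813954,  16.25389496]), np.float64(1.0134578381928558))
```

move_arm:
  increments:
    - {"xyz":[0.006,0,0.2],"dr":[0,0,0.137],"fingers":-0.3}
    - {"xyz":[0,0,0.2],"dr":[0,0,0],"fingers":-0.3}
    - {"xyz":[0,0,0.05],"dr":[0,0,0],"fingers":-0.3}
    - {"xyz":[0,0,0],"dr":[0,0,0],"fingers":-0.3}
    - {"xyz":[0,0,0],"dr":[0,0,0],"fingers":-0.3}

```text
time_s: 12.25
eef_pos: [430.8, 255.1, 60.7]
orientation: [[-0.513, 0.858, 0.002], [0.858, 0.513, 0.002], [0.0, 0.003, -1.0]]
wrist_force: [0.7, 0.2, -0.6]
width: 0.651
gripper_force: 0.0
```

```bash
python3 snap.py bone2; python3 bonefit.py bone1 bone2
```

```text
12.25 [430.8 255.1  60.7] xyaw 120.88 zax [ 0.002  0.002 -1.   ] F [ 0.7  0.2 -0.6] w 0.651 [-0.26  0.7  -0.48  2.02  0.59  0.56 -0.62]
[428.4 255.3] [429.9 252.9] [ 45.2 103.5] yaw 120.78
[427.4 257.2] [430.1 252.3] [ 45.3 105.5] yaw 120.73
tri w/ side (array([427.40939246, 258.28220735,  16.80098812]), np.float64(2.504836115742428))
```

move_arm:
  increments:
    - {"xyz":[-0.008,-0.01,0.12],"dr":[0,0,0],"fingers":-0.1}
    - {"xyz":[0,0,0.09],"dr":[0,0,0],"fingers":-0.1}
    - {"xyz":[0,0,0.03],"dr":[0,0,0],"fingers":-0.1}
    - {"xyz":[0,0,0],"dr":[0,0,0],"fingers":-0.1}
    - {"xyz":[0,0,0],"dr":[0,0,0],"fingers":0.4}
    - {"xyz":[0,0,0],"dr":[0,0,0],"fingers":0.8}
    - {"xyz":[0,0,0],"dr":[0,0,0],"fingers":1}
    - {"xyz":[0,0,0],"dr":[0,0,0],"fingers":1}
    - {"xyz":[0,0,0],"dr":[0,0,0],"fingers":1}
  grip_force: 45

```text
time_s: 13.42
eef_pos: [429.5, 252.3, 12.2]
orientation: [[-0.514, 0.858, 0.001], [0.858, 0.514, 0.001], [-0.0, 0.002, -1.0]]
wrist_force: [-0.7, 0.0, 6.5]
width: 0.215
gripper_force: 43.9
```

move_arm:
  increments:
    - {"xyz":[0,0,-0.1],"dr":[0,0,0],"fingers":1}
    - {"xyz":[0,0,-0.2],"dr":[0,0,0],"fingers":1}
    - {"xyz":[0,0,-0.2],"dr":[0,0,0.3],"fingers":1}
    - {"xyz":[0,0,0],"dr":[0,0,0.3],"fingers":1}
    - {"xyz":[0,0,0],"dr":[0,0,0.3],"fingers":1}
    - {"xyz":[-0.227,0.096,0],"dr":[0,0,0],"fingers":1}
    - {"xyz":[-0.227,0.096,0],"dr":[0,0,0],"fingers":1}
    - {"xyz":[-0.227,0.096,0],"dr":[0,0,0],"fingers":1}
    - {"xyz":[-0.227,0.096,0],"dr":[0,0,0],"fingers":1}
    - {"xyz":[-0.227,0.096,0],"dr":[0,0,0],"fingers":1}
    - {"xyz":[-0.227,0.096,0],"dr":[0,0,0],"fingers":1}
    - {"xyz":[0,0,0],"dr":[0,0,0],"fingers":1}
    - {"xyz":[0,0,0],"dr":[0,0,0],"fingers":1}

```text
time_s: 15.05
eef_pos: [561.8, -11.5, 111.0]
orientation: [[-0.068, 0.998, -0.001], [0.998, 0.068, 0.001], [0.001, -0.001, -1.0]]
wrist_force: [-0.1, 0.5, -0.9]
width: 0.215
gripper_force: 44.3
```

```bash
python3 snap.py bay3
```

```text
15.05 [561.8 -11.5 111. ] xyaw 93.9 zax [-0.001  0.001 -1.   ] F [-0.1  0.5 -0.9] w 0.215 [ 0.28  0.68 -0.47  1.81  0.43  0.75 -0.35]
```

View pics/bay3.png

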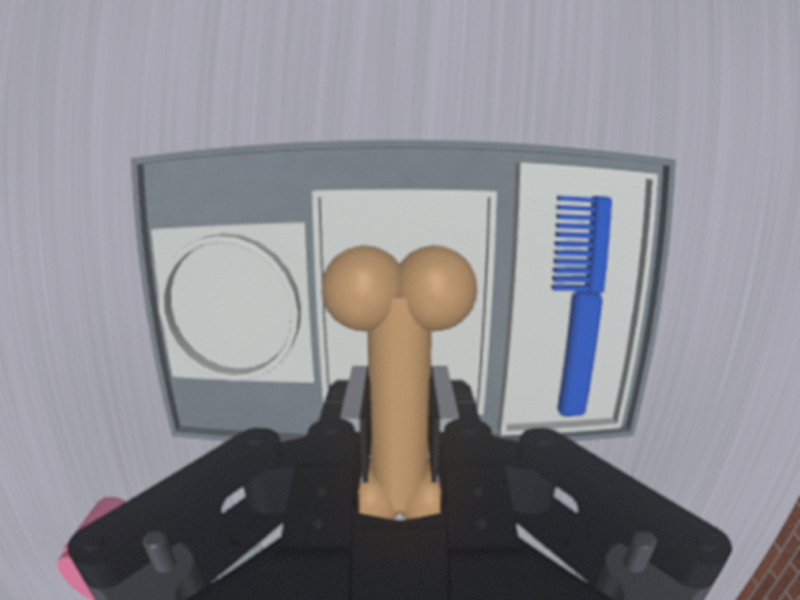

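The bone is held centred over the short bay, which spans columns 312 to 497. The ring is at about (233,305), and the comb still lies in the long bay.

move_arm:
  increments:
    - {"xyz":[0,0.006,0.2],"dr":[0,0,0],"fingers":1}
    - {"xyz":[0,0,0.15],"dr":[0,0,0],"fingers":1}
    - {"xyz":[0,0,0.07],"dr":[0,0,0],"fingers":1}
    - {"xyz":[0,0,0.032],"dr":[0,0,0],"fingers":1}
    - {"xyz":[0,0,0],"dr":[0,0,0],"fingers":1}
    - {"xyz":[0,0,0],"dr":[0,0,0],"fingers":1}

```text
time_s: 15.85
eef_pos: [564.5, -11.7, 22.0]
orientation: [[-0.068, 0.998, 0.002], [0.998, 0.068, 0.0], [0.0, 0.002, -1.0]]
wrist_force: [1.2, 0.8, -1.4]
width: 0.214
gripper_force: 44.3
```

move_arm:
  increments:
    - {"xyz":[0,0,0],"dr":[0,0,0],"fingers":0.5}
    - {"xyz":[0,0,0],"dr":[0,0,0],"fingers":0.25}
    - {"xyz":[0,0,0],"dr":[0,0,0],"fingers":0.25}
    - {"xyz":[0,0,0],"dr":[0,0,0],"fingers":0.25}

```text
time_s: 16.35
eef_pos: [563.7, -11.9, 21.0]
orientation: [[-0.068, 0.998, 0.0], [0.998, 0.068, 0.0], [0.0, 0.0, -1.0]]
wrist_force: [-0.1, 0.6, -0.2]
width: 0.379
gripper_force: 0.0
```

```bash
python3 - <<'E'
from h import *
import pickle
o=pickle.load(open('bay3.pkl','rb')); s=1.5625
W=lambda p:ray('wrist',(p[0]/s,p[1]/s),o)
P=np.array([onplane(*W(p),7) for p in((152,228),(305,223),(313,383),(173,378))]);print('plate',P.round(1).tolist(),P.mean(0))
P=np.array([onplane(*W(p),17) for p in((232,234),(233,375),(165,300),(300,305))]);print('ring top',P.round(1).tolist(),P[:2].mean(0),P[2:].mean(0))
E
```

```text
plate [[416.5, 25.7], [508.1, 31.1], [513.6, -61.5], [422.3, -68.1]] [465.12176714 -18.20525047]
ring top [[470.9, 25.3], [468.0, -55.9], [428.2, -13.5], [508.2, -10.9]] [469.45849343 -15.32404371] [468.18987954 -12.20430334]
```

move_arm:
  increments:
    - {"xyz":[0,0,-0.1],"dr":[0,0,0],"fingers":0.25}
    - {"xyz":[0,0,-0.25],"dr":[0,0,0],"fingers":0.25}
    - {"xyz":[0,0,-0.25],"dr":[0,0,0],"fingers":-1}
    - {"xyz":[0,0,-0.25],"dr":[0,0,0],"fingers":-1}
    - {"xyz":[0,0,0],"dr":[0,0,0],"fingers":-1}

```text
time_s: 16.98
eef_pos: [566.4, -11.2, 195.3]
orientation: [[-0.068, 0.998, 0.01], [0.998, 0.068, 0.0], [-0.0, 0.01, -1.0]]
wrist_force: [-0.4, -0.7, -0.1]
width: 0.983
gripper_force: 0.0
```

```bash
python3 snap.py bay4; python3 bonefit.py bay4|head -1;  python3 combfit.py bay4 bay4 | head -1
```

```text
16.975 [566.4 -11.2 195.3] xyaw 93.89 zax [ 0.01  0.   -1.  ] F [-0.4 -0.7 -0.1] w 0.983 [ 0.32  0.58 -0.54  1.73  0.36  0.93 -0.29]
[563.  -11.3] [563.3 -13.9] [ 45.7 105. ] yaw 94.05
(array([664.5,  -6.4]), np.float64(94.15), 'len', np.float64(128.0), 'w', np.float64(16.9))
```

move_arm:
  increments:
    - {"xyz":[-0.2,-0.136,0],"dr":[0,0,0],"fingers":-1}
    - {"xyz":[-0.2,-0.136,0],"dr":[0,0,0],"fingers":-1}
    - {"xyz":[-0.2,-0.136,0],"dr":[0,0,0],"fingers":-1}
    - {"xyz":[-0.2,-0.136,0],"dr":[0,0,0],"fingers":-1}
    - {"xyz":[-0.2,-0.136,0],"dr":[0,0,0],"fingers":-1}
    - {"xyz":[0,0,0],"dr":[0,0,-0.333],"fingers":-1}
    - {"xyz":[0,0,0],"dr":[0,0,-0.333],"fingers":-1}
    - {"xyz":[0,0,0],"dr":[0,0,-0.333],"fingers":-1}
    - {"xyz":[0,0,0],"dr":[0,0,0],"fingers":-1}
    - {"xyz":[0,0,0],"dr":[0,0,0],"fingers":-1}

```text
time_s: 18.27
eef_pos: [441.1, -220.6, 190.2]
orientation: [[-0.555, 0.832, -0.002], [0.832, 0.555, 0.001], [0.002, -0.001, -1.0]]
wrist_force: [0.4, 0.7, -0.5]
width: 1.003
gripper_force: 0.0
```

```bash
python3 snap.py jar1
```

```text
18.275 [ 441.1 -220.6  190.2] xyaw 123.73 zax [-0.002  0.001 -1.   ] F [ 0.4  0.7 -0.5] w 1.003 [ 0.9   0.52 -0.71  1.92  0.44  0.87  0.56]
```

View pics/jar1.png

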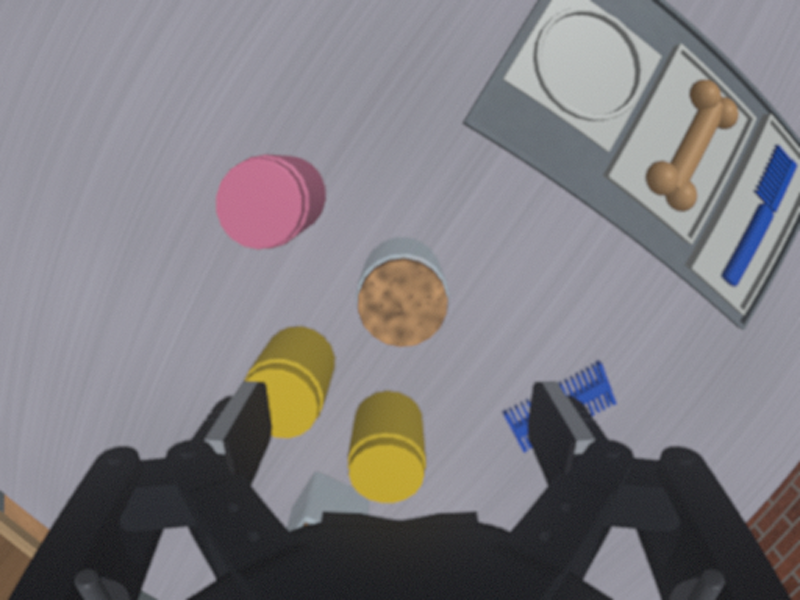

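The round jar's cork lid is at (403,302), the pink jar at (263,202) and the yellow ones at (285,400) and (387,465). The closing line passes between pink and yellow. The bone and comb lie in their bays.

```bash
python3 - <<'E'
from h import *
import pickle
o=pickle.load(open('jar1.pkl','rb')); s=1.5625; im=cv2.imread('jar1_raw.png')
b=min(blobs(im,(5,70,50),(22,255,255),200),key=lambda b:abs(b[0][0]-258)+abs(b[0][1]-193)); P=np.array([onplane(*ray('wrist',p,o),75) for p in b[2]],np.float32)
print(b[0],'circle',cv2.minEnclosingCircle(P),P.mean(0))
print('tri',tri([ray('wrist',b[0],o),ray('top',(338.5,203.4)),ray('side',(299.5,150.5))]),tri([ray('wrist',b[0],o),ray('side',(299.5,150.5))]),tri([ray('wrist',b[0],o),ray('top',(338.5,203.4))]))
for n,p,z in(('pink',(263,202),75),('yel1',(285,400),75),('yel2',(387,465),75)): print(n,onplane(*ray('wrist',(p[0]/s,p[1]/s),o),z))
E
```

```text
[257.18412439 193.45826514] circle ((442.17138671875, -220.87045288085938), 25.560232162475586) [ 441.96527 -220.34239]
tri (array([ 442.55686716, -220.86896975,   74.90850585]), np.float64(1.9039491102172865)) (array([ 443.12804486, -220.18922643,   75.18423576]), np.float64(1.2800663866723936)) (array([ 441.49763339, -220.69009165,   75.81207662]), np.float64(0.7246581586762134))
pink [ 345.93758265 -214.65728261]
yel1 [ 416.73851823 -314.08352031]
yel2 [ 496.63607953 -319.36583391]
```

move_arm:
  increments:
    - {"xyz":[-0.003,0.004,0.25],"dr":[0,0,0],"fingers":-1}
    - {"xyz":[0,0,0.25],"dr":[0,0,0],"fingers":-1}
    - {"xyz":[0,0,0.15],"dr":[0,0,0],"fingers":-1}
    - {"xyz":[0,0,0.1],"dr":[0,0,0],"fingers":-1}
    - {"xyz":[0,0,0.06],"dr":[0,0,0],"fingers":-1}
    - {"xyz":[0,0,0],"dr":[0,0,0],"fingers":-1}
    - {"xyz":[0,0,0],"dr":[0,0,0],"fingers":-1}
  grip_force: 30

```text
time_s: 19.2
eef_pos: [443.2, -220.9, 29.6]
orientation: [[-0.557, 0.83, 0.001], [0.83, 0.557, -0.001], [-0.001, 0.001, -1.0]]
wrist_force: [0.1, 0.4, 0.6]
width: 1.001
gripper_force: 0.0
```

```bash
python3 snap.py jar2
```

```text
19.2 [ 443.2 -220.9   29.6] xyaw 123.85 zax [ 0.001 -0.001 -1.   ] F [0.1 0.4 0.6] w 1.001 [ 0.73  0.75 -0.47  2.05  0.71  0.5   0.32]
```

View pics/jar2.png

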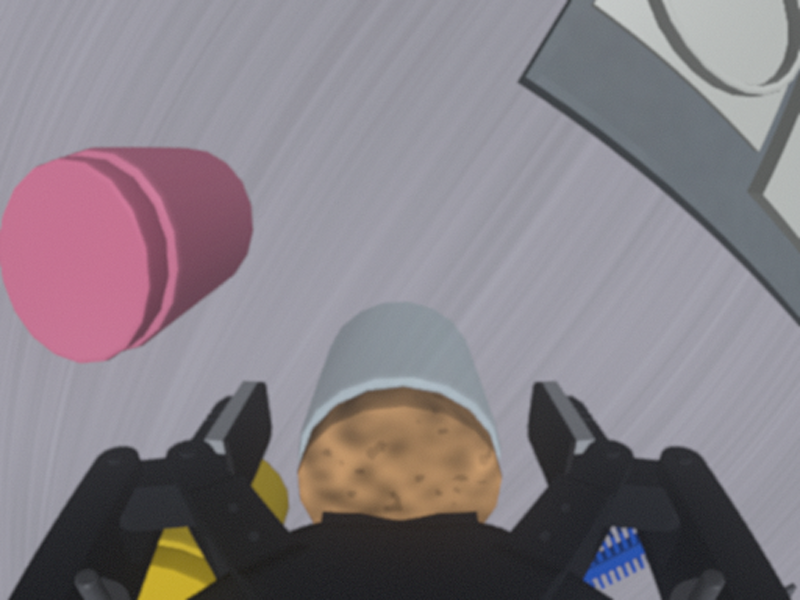

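The jar stands centred between the open pads, with nothing else touched. I close slowly.

move_arm:
  increments:
    - {"xyz":[0,0,0],"dr":[0,0,0],"fingers":-0.6}
    - {"xyz":[0,0,0],"dr":[0,0,0],"fingers":-0.4}
    - {"xyz":[0,0,0],"dr":[0,0,0],"fingers":-0.3}
    - {"xyz":[0,0,0],"dr":[0,0,0],"fingers":-0.2}
    - {"xyz":[0,0,0],"dr":[0,0,0],"fingers":0}
    - {"xyz":[0,0,0],"dr":[0,0,0],"fingers":0.5}
    - {"xyz":[0,0,0],"dr":[0,0,0],"fingers":1}
    - {"xyz":[0,0,0],"dr":[0,0,0],"fingers":1}
  grip_force: 35

```text
time_s: 20.25
eef_pos: [442.9, -220.8, 29.5]
orientation: [[-0.557, 0.83, 0.001], [0.83, 0.557, -0.001], [-0.001, 0.0, -1.0]]
wrist_force: [-0.4, 0.5, 4.8]
width: 0.645
gripper_force: 36.6
```

move_arm:
  increments:
    - {"xyz":[0,0,-0.04],"dr":[0,0,0],"fingers":1}
    - {"xyz":[0,0,-0.1],"dr":[0,0,0],"fingers":1}
    - {"xyz":[0,0,-0.16],"dr":[0,0,0],"fingers":1}
    - {"xyz":[0,0,-0.1],"dr":[0,0,0],"fingers":1}
    - {"xyz":[0.05,0.04,-0.03],"dr":[0,0,0],"fingers":1}
    - {"xyz":[0.13,0.11,0],"dr":[0,0,0],"fingers":1}
    - {"xyz":[0.15,0.13,0],"dr":[0,0,0],"fingers":1}
    - {"xyz":[0.15,0.13,0],"dr":[0,0,0],"fingers":1}
    - {"xyz":[0.15,0.13,0],"dr":[0,0,0],"fingers":1}
    - {"xyz":[0.1,0.08,0],"dr":[0,0,0],"fingers":1}
    - {"xyz":[0.05,0.04,0],"dr":[0,0,0],"fingers":1}
    - {"xyz":[0,0,0],"dr":[0,0,0],"fingers":1}
    - {"xyz":[0,0,0],"dr":[0,0,0],"fingers":1}

```text
time_s: 21.88
eef_pos: [464.9, -19.1, 114.6]
orientation: [[-0.556, 0.831, -0.001], [0.831, 0.556, -0.001], [-0.0, -0.002, -1.0]]
wrist_force: [-0.4, -0.6, -1.9]
width: 0.648
gripper_force: 37.5
```

```bash
python3 snap.py jar3; python3 - <<'E'
from h import *
im=imaging.capture('side')[:,:,::-1]; a=cv2.imread('jar3_raw.png')
b=cv2.resize(im[150:260,170:340],(512,331),interpolation=cv2.INTER_CUBIC)
cv2.imwrite('pics/jar3b.png',cv2.resize(np.vstack([a,b]),(429,600),interpolation=cv2.INTER_AREA))
E
```

```text
21.875 [464.9 -19.1 114.6] xyaw 123.75 zax [-0.001 -0.001 -1.   ] F [-0.4 -0.6 -1.9] w 0.648 [ 0.39  0.59 -0.59  2.07  0.54  0.64  0.03]
```

View pics/jar3b.png

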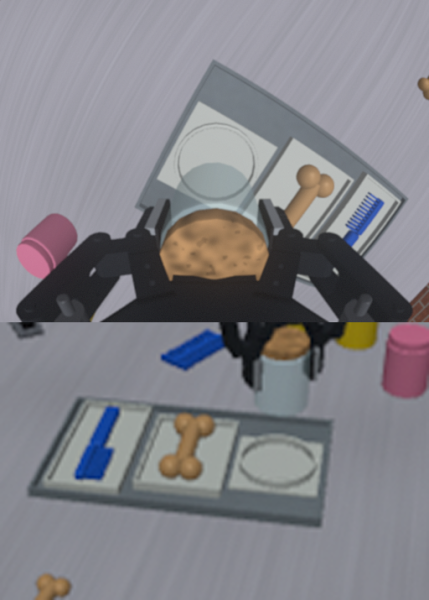

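The jar hangs upright above the tray and the ring is visible at (217,160) in the composite. I check the ring centre numerically from this near view.

```bash
python3 - <<'E'
from h import *
import pickle
o=pickle.load(open('jar3.pkl','rb')); k=429/512
for p in((217,160),(178,160),(255,160),(217,122)): print(p,onplane(*ray('wrist',(p[0]/k,p[1]/k),o),17).round(1))
c=np.array([onplane(*ray('wrist',(p[0]/k,p[1]/k),o),7) for p in((201,102),(277,142))]);print('plate far corner, right corner',c.round(1))
t=np.radians(3.87);R=np.array([[np.cos(t),-np.sin(t)],[np.sin(t),np.cos(t)]])
print('plate ctr via corners',(c[0]-R@[-46,46]).round(1),(c[1]-R@[46,46]).round(1))
E
```

```text
(217, 160) [462.6 -11.9]
(178, 160) [430.8 -33.2]
(255, 160) [493.7   9. ]
(217, 122) [441.8  19.1]
plate far corner, right corner [[418.8  25.7]
 [504.5  35.6]]
plate ctr via corners [467.8 -17. ] [461.7 -13.4]
```

move_arm:
  increments:
    - {"xyz":[0.01,0.003,0.05],"dr":[0,0,0],"fingers":1}
    - {"xyz":[0,0,0.12],"dr":[0,0,0],"fingers":1}
    - {"xyz":[0,0,0.1],"dr":[0,0,0],"fingers":1}
    - {"xyz":[0,0,0.06],"dr":[0,0,0],"fingers":1}
    - {"xyz":[0,0,0.03],"dr":[0,0,0],"fingers":1}
    - {"xyz":[0,0,0.01],"dr":[0,0,0],"fingers":1}
    - {"xyz":[0,0,0],"dr":[0,0,0],"fingers":1}
    - {"xyz":[0,0,0],"dr":[0,0,0],"fingers":1}

```text
time_s: 22.98
eef_pos: [465.0, -15.6, 41.4]
orientation: [[-0.557, 0.83, 0.001], [0.83, 0.557, 0.0], [-0.001, 0.001, -1.0]]
wrist_force: [-0.1, 1.1, -0.4]
width: 0.645
gripper_force: 37.5
```

```bash
python3 snap.py jar4; python3 - <<'E'
from h import *
im=imaging.capture('side')[:,:,::-1]; a=cv2.imread('jar4_raw.png')
b=cv2.resize(im[130:250,200:330],(512,473),interpolation=cv2.INTER_CUBIC)
cv2.imwrite('pics/jar4b.png',cv2.resize(np.vstack([a,b]),(358,600),interpolation=cv2.INTER_AREA))
E
```

```text
22.975 [465.  -15.6  41.4] xyaw 123.86 zax [ 0.001  0.    -1.   ] F [-0.1  1.1 -0.4] w 0.645 [ 0.28  0.7  -0.45  2.12  0.68  0.46 -0.1 ]
```

View pics/jar4b.png

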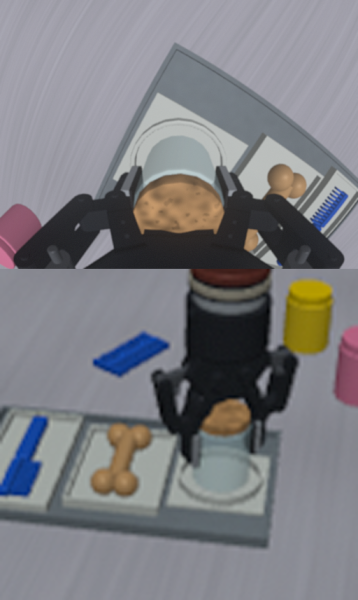

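The jar's base is inside the ring, about 5 mm above its floor. I lower it in small steps and watch the force.

move_arm:
  increments:
    - {"xyz":[0,0,0.007],"dr":[0,0,0],"fingers":1}
    - {"xyz":[0,0,0.007],"dr":[0,0,0],"fingers":1}
    - {"xyz":[0,0,0.005],"dr":[0,0,0],"fingers":1}
    - {"xyz":[0,0,0],"dr":[0,0,0],"fingers":1}
    - {"xyz":[0,0,0],"dr":[0,0,0],"fingers":1}

```text
time_s: 23.7
eef_pos: [464.7, -15.6, 37.1]
orientation: [[-0.557, 0.83, 0.0], [0.83, 0.557, 0.0], [0.0, 0.0, -1.0]]
wrist_force: [-0.2, -0.1, -1.2]
width: 0.642
gripper_force: 37.5
```

move_arm:
  increments:
    - {"xyz":[0,0,0],"dr":[0,0,0],"fingers":1}

```text
time_s: 23.82
eef_pos: [464.7, -15.7, 37.2]
orientation: [[-0.557, 0.83, 0.0], [0.83, 0.557, 0.0], [-0.0, 0.0, -1.0]]
wrist_force: [-0.5, -0.4, -1.2]
width: 0.643
gripper_force: 37.5
```

move_arm:
  increments:
    - {"xyz":[0,0,0.003],"dr":[0,0,0],"fingers":1}
    - {"xyz":[0,0,0],"dr":[0,0,0],"fingers":1}
    - {"xyz":[0,0,0],"dr":[0,0,0],"fingers":1}

```text
time_s: 24.2
eef_pos: [464.7, -15.6, 36.6]
orientation: [[-0.557, 0.83, 0.0], [0.83, 0.557, 0.0], [-0.0, 0.0, -1.0]]
wrist_force: [-0.3, 0.1, -0.6]
width: 0.647
gripper_force: 37.6
```

move_arm:
  increments:
    - {"xyz":[0,0,0.003],"dr":[0,0,0],"fingers":1}
    - {"xyz":[0,0,0],"dr":[0,0,0],"fingers":1}
    - {"xyz":[0,0,0],"dr":[0,0,0],"fingers":1}

```text
time_s: 24.58
eef_pos: [464.7, -15.7, 36.5]
orientation: [[-0.557, 0.83, 0.001], [0.83, 0.557, -0.0], [-0.001, 0.0, -1.0]]
wrist_force: [-2.0, 0.2, 5.9]
width: 0.642
gripper_force: 38.1
```

Contact: the force rose to about 6 N. I release slowly, with a lower grip force first.

move_arm:
  increments:
    - {"xyz":[0,0,0],"dr":[0,0,0],"fingers":-0.25}
    - {"xyz":[0,0,0],"dr":[0,0,0],"fingers":-0.35}
    - {"xyz":[0,0,0],"dr":[0,0,0],"fingers":-0.5}
    - {"xyz":[0,0,0],"dr":[0,0,0],"fingers":-0.8}
    - {"xyz":[0,0,0],"dr":[0,0,0],"fingers":-1}
    - {"xyz":[0,0,0],"dr":[0,0,0],"fingers":-1}
    - {"xyz":[0,0,0],"dr":[0,0,0],"fingers":-1}
  grip_force: 20

```text
time_s: 25.45
eef_pos: [464.7, -15.6, 35.9]
orientation: [[-0.557, 0.83, 0.0], [0.83, 0.557, 0.0], [0.0, 0.0, -1.0]]
wrist_force: [0.1, 0.9, -0.4]
width: 0.997
gripper_force: 0.0
```

move_arm:
  increments:
    - {"xyz":[0,0,-0.05],"dr":[0,0,0],"fingers":-1}
    - {"xyz":[0,0,-0.15],"dr":[0,0,0],"fingers":-1}
    - {"xyz":[0,0,-0.2],"dr":[0,0,0],"fingers":-1}
    - {"xyz":[0,0,-0.25],"dr":[0,0,0],"fingers":-1}
    - {"xyz":[-0.1,0,-0.1],"dr":[0,0,0],"fingers":-1}
    - {"xyz":[0,0,0],"dr":[0,0,0],"fingers":-1}
    - {"xyz":[0,0,0],"dr":[0,0,0],"fingers":-1}

```text
time_s: 26.32
eef_pos: [474.6, -32.0, 185.3]
orientation: [[-0.557, 0.83, -0.002], [0.83, 0.557, 0.0], [0.001, -0.002, -1.0]]
wrist_force: [-1.2, 1.1, -0.1]
width: 1.002
gripper_force: 0.0
```

```bash
python3 snap.py end; python3 - <<'E'
from h import *
im=imaging.capture('side')[:,:,::-1]; a=cv2.imread('end_raw.png')
b=cv2.resize(im[110:300,150:380],(512,423),interpolation=cv2.INTER_CUBIC)
cv2.imwrite('pics/endb.png',cv2.resize(np.vstack([a,b]),(381,600),interpolation=cv2.INTER_AREA))
E
```

```text
26.325 [474.6 -32.  185.3] xyaw 123.88 zax [-0.002  0.    -1.   ] F [-1.2  1.1 -0.1] w 1.002 [ 0.5   0.5  -0.69  1.97  0.43  0.83  0.16]
```

View pics/endb.png

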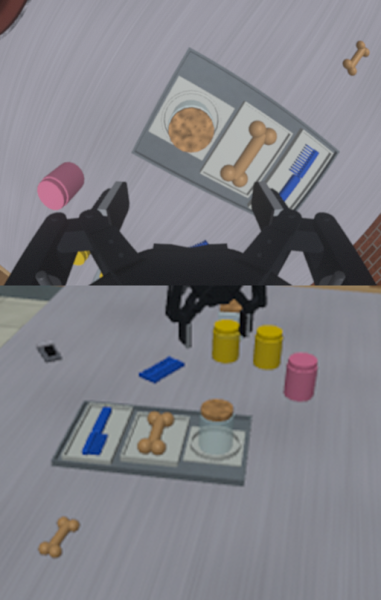

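All three things are in their places: the jar stands upright in the ring, and the bone and comb lie flat. The look-alikes have not moved.

```bash
python3 -c "
from bench import r
print(r.finish_job())"
```

```text
the job is handed in; nothing more can be done
None
```

The job is handed in after about 26 s: the handled comb lies in the long bay, the big bone in the short bay, and the round jar stands upright in the ring, with the look-alikes left where they were.

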